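Clamp a feed jar with the knob under the stand

TASK

Stand the feed jar upright on the raised clamp stand, between the sliding jaw and the V fence, and let go of it. Then turn the five-armed knob on the underside of the stand, clockwise as seen from below (its front arms go to the robot's right), until the jaw holds the jar firmly, but gently enough not to crack the glass. Leave the other things on the bench alone.

Things in the scene. Friction and masses are not known exactly. Their poses are not given: they have to be found in the camera images.
- stand: grey and aluminium C-shaped clamp stand, fixed to the bench. Origin: at bench level, on the vertical axis of the knob; x points to its rear, away from the robot, y left, z up. Deck 10 mm thick, top 98 mm above the bench, x = -12 to +165 mm, y = -45 to +45 mm. 8 mm base plate on the bench, x = -20 to +165 mm. Legs begin at x = +121 mm; only the knob hangs under the front of the deck.
- nest (a point): the place for the jar: point on the deck's top 80 mm behind the knob's axis, on the stand's middle line. A jar put down here is clear of jaw and fence. The steel V fence behind it (48 mm high, 85 mm wide, 120 degrees between its faces, open to the jaw) is set anew for each job: a 64 mm jar has 12 to 26 mm of play between open jaw and fence.
- clamp_knob: the knob on the underside of the deck. Origin: on its vertical axis, 62 mm above the bench; starts aligned with the stand. Hub 40 mm wide; five steel arms, 12 mm round bars, 72 degrees apart, centre lines 74 mm above the bench, each ending in an 16 mm ball centred 103 mm from the axis. In the knob's frame they point 150, 78, 6, -66 and -138 degrees from its x, counter-clockwise from above.
- knob_arm (a point): centre of the ball on the arm that starts at the front left (30 degrees to the left of straight ahead, seen from the axis: 150 degrees from the stand's x), outside the deck; another arm starts at the front right. Tightening moves the front arms to the right (yaw grows). The knob can turn 1.7 rad; 1 rad moves the jaw 20 mm; the jar is held after 0.65 to 1.45 rad.
- knob_push (a point): point on the same arm, on its centre line 95 mm from the knob's axis. The knob has stiff friction (0.5 N m) and stays where it is left. Pushed here it turns at 4 to 5 N while the jaw runs free (2 to 3 N while resting against it between steps); with the jar seated the push grows by 1.5 to 2 N for each 10 N of clamping. Right is 2.5 to 3.5 N above the free push; under 10 N of clamping is loose.
- jaw: steel sliding jaw on the deck, driven by the knob; a sprung pad with a rubber face stands before it on two pins and gives 1 mm for each 9 N of clamping force. Origin: at the unpressed pad's face, middle in y, at the height of the deck's top; x points to the V fence. Pad 50 mm wide, jaw 47 mm high. The face starts 40 mm behind the knob's axis. The jar cracks above 30 N of clamping force.
- feed_jar: amber round glass jar with a dark lid, 64 mm in diameter, 94 mm high, 0.26 kg, standing on the bench at the left. Origin: centre of its underside, z along its axis. The lid, 61 mm in diameter, takes up the top 15 mm.
- tape_measure: pocket tape measure, 68 x 76 x 31 mm, on the bench at the right: leave it alone. Origin: under its centre.
- bench_brush: wooden bench brush, 160 mm long, on the bench at the right: leave it alone. Origin: under its centre.
- small_pot: square 65 mm plant pot on the bench at the left, behind: leave it alone. Origin: centre of its underside.

How it is judged (in metres and radians):
On the way, in this order (a step that is already met when the one before it is completed fails the run):
1. the jar stands upright on the deck between the jaw and the fence, let go of (x of feed_jar in the frame of stand between 0.066 and 0.105 m and y of feed_jar in the frame of stand between -0.02 and 0.02 m and z of feed_jar in the frame of stand between 0.093 and 0.103 m and angle between feed_jar's own z axis and vertical below 0.1 rad and contact force between the fingers and feed_jar below 0.1 N), for 0.2 s.
2. the fingers push the knob round until the jaw presses on the jar with at least 10 N (contact force between the fingers and clamp_knob above 1 N and x of jaw in the frame of stand above 0.048 m and contact force between jaw and feed_jar above 10 N), for 0.1 s.
At the end, for the whole second after the job is handed in: The jar stands upright on the deck (within 0.1 rad), at rest, in the V fence (its axis within 12 mm of the stand's middle line and 66 to 105 mm behind the knob's axis), held by the jaw with at least 10 N after the knob is let go (contact force between jaw and feed_jar above 10 N and y of feed_jar in the frame of stand between -0.012 and 0.012 m and x of feed_jar in the frame of stand between 0.066 and 0.105 m and z of feed_jar in the frame of stand between 0.09 and 0.106 m and angle between feed_jar's own z axis and vertical below 0.1 rad and linear speed of feed_jar below 0.02 m/s); the robot touches nothing.
It fails at once if the jaw presses on the jar with more than 30 N: the glass cracks (contact force between jaw and feed_jar above 30 N).
It fails at once if the tape measure, the brush or the small pot is moved more than 30 mm (distance of any of tape_measure, bench_brush, small_pot from where it was at the start of the episode above 0.03 m).
It also fails if it takes over 72 s, if anything falls off the work surface, if the arm or the gripper's body presses on something with over 40 N, if the wrist force passes 120 N, or if a joint passes its speed limit or range.

ROBOT

A 6-joint arm with a two-finger parallel gripper is mounted at the origin on the work surface; the furniture and walls round the work are solid. World frame = base frame: x ahead of the robot, y to its left, z up, the work surface at z = 0. Lengths are in mm, angles in rad, forces in N, time in s.
With the tool pointing down it reaches from about 325 to 875 mm from the base axis. Payload 4.4 kg.
Tool frame: the origin (TCP) lies at the very end of the fingers, on their centre line; the grasp point (between the pads) lies 19 mm behind it; y points along the fingers, x is the direction in which the jaws open and shut, and the axes are right-handed (so a half turn about y gives the same grasp; the last joint's range is limited). The gripper opens to 85 mm and grips with 20 to 120 N. Pads are 22 mm wide; open, the fingers measure 114 mm over their backs; the gripper's body (76 mm by 85 mm) begins 54 mm behind the grasp point. The pads swing forward as they close: fully open they stand 13 mm farther back than shut.
Start: joints at [-1.405, 0.207, 1.542, -0, 1.393, -0.15], TCP at [179.116, -546.393, 231.282] pointing down, gripper open.
Joint ranges: [-2.73, 2.73], [-0.86, 2.22], [0.23, 2.46], [-1.11, 4.25], [0.08, 2.63], [-2.82, 2.82]. Speed limits (rad/s): [2.79, 2.79, 3.14, 3.14, 3.14, 3.14].

INTERFACE

Orientations are given as [roll, pitch, yaw] about the fixed x, y, z axes, in that order (R = Rz(yaw) Ry(pitch) Rx(roll)).
In Python, from bench import arm gives the robot as it stands.
- The arm moves only by the shell command python3 -m inch 'ROWS' [FORCE]. ROWS is JSON, a list of rows, each a list of 7 numbers: the turn, a rotation vector about the world's x, y, z in rad, then the shift along the world's x, y, z in m, then the opening, from 0 (shut) to 1 (fully open). In form: [[rx, ry, rz, tx, ty, tz, fingers], ...]. A call has 1 to 20 rows; each row is the pose to reach, as a shift and turn from the pose commanded when the call began; what a row does not reach only later rows make up. A row lasts 1/8 s, in which the tool goes at most 62.5 mm and 10.7 degrees, less where a joint would pass 70% of its speed; a pose out of reach is approached as far as the arm can. A call with a gripper value outside its range is refused whole. The fingers move at their own pace and stop on an object; FORCE is the grip in N (left out, the last holds). Time passes only in rows, so rows that repeat a pose let the fingers close. It gives the time, the measured TCP pose, the force and the opening at its end, in the units of the state.
- arm.get_state(): the state, without advancing time (a new reading comes with each control period).
- arm.get_image(name): name is "side" or "top"; returns a dict with "img" (420x560x3 uint8, red, green, blue), "K" (3x3 intrinsics, pixels), "D" ([k1, k2, p1, p2, k3] as OpenCV has them; the pictures are not rectified), "camera_from_world" (4x4, takes a point from world to camera coordinates). Camera axes: x right, y down, z forward; pixel columns grow to the right and rows downward; lengths in mm; the calibration is good to about 2 mm. A picture is of the moment at which its call begins. There is no depth.
- arm.sign_off(): hands the job in, once; it reports no verdict.
Trained networks look in a picture, given as the dict that the camera call returned (one of the last four; its "shot" number tells which), for a name from the list of things; names that differ only in an ending like _2 or _b are one class to them, and where a whole thing is asked for, a point or a joint stands for the part that bears it (a point fixed in the world has none). Each returns a list of dicts, best first, with "conf" (0 to 1); they miss things now and then, are a little off and sometimes report something else, mostly with a low value. They report only what shows in the picture. A call takes as long as a camera call.
- arm.trace(picture, name): "mask" (420x560 bool, what is visible of it) and "xy" ([column, row] in pixels, amid what is visible of it).
The state is a dict: "clock": time; "joint_positions": joint angles; "qd": joint speeds; "tau": joint torques, N m; "ee_pos": TCP position; "tcp_rot": TCP orientation; "wrist_force": force on the tool from outside, world axes, zero at the start; "wrist_torque": the same for the moment, N m; "grip_width": finger opening in mm.
Only numpy, scipy, OpenCV 4.12 (cv2) and the standard library are available. Lean on these libraries where they do the work, as an engineer would, in place of code of your own. Each camera call takes 0.05 s, during which the arm holds its last target. There are 200 camera calls.

## Working session

There is one attempt and no reset: what is moved stays moved. The work goes in short steps, Python scripts to look and compute and a shell command to move; the robot and the scene stay as the last step left them, time stands still between calls to the robot, and variables do not carry over. Pictures are saved under pics/ and viewed, about 8 in all and at most 12, crops included, and the job is handed in when it is done.

```bash
mkdir -p pics; ls; python3 - <<'E'
from bench import arm
import cv2,numpy as np
s=arm.get_state();print(s)
for n in("side","top"):
    p=arm.get_image(n);print(n,p["K"].tolist(),p["D"],np.round(p["camera_from_world"],3).tolist())
    im=p["img"][:,:,::-1].copy()
    for t in["stand","clamp_knob","jaw","feed_jar","tape_measure","bench_brush","small_pot"]:
        for r in arm.trace(p,t)[:2]:
            m=r["mask"];ys,xs=np.where(m)
            print(t,round(r["conf"],2),np.round(r["xy"],1),xs.min(),xs.max(),ys.min(),ys.max(),m.sum())
    cv2.imwrite(f"pics/{n}0.png",im)
E
```

```text
pics
{'clock': 0.0, 'joint_positions': array([-1.40448588e+00,  2.07439314e-01,  1.54293986e+00,  2.97985017e-05,
        1.39349656e+00, -1.50516054e-01]), 'qd': array([-2.12470324e-03, -4.42609219e-05,  3.74186296e-04,  2.12704197e-04,
       -2.97065828e-04,  1.14330827e-03]), 'tau': array([-2.87066350e-04, -3.83032072e+01, -2.91596425e+01, -1.35997252e-04,
        1.04810888e-02, -1.65964838e-05]), 'ee_pos': array([ 179.00711343, -545.64039087,  230.12147555]), 'tcp_rot': array([-1.57042499,  0.00225287, -1.25397469]), 'wrist_force': array([-0.11874311, -0.1050543 , -0.78210886]), 'wrist_torque': array([-0.00404252, -0.03313865, -0.0170126 ]), 'grip_width': 85.42860498606804}
side [[506.3672588086699, 0.0, 278.9294359593161], [0.0, 506.3672588086699, 209.52890385941652], [0.0, 0.0, 1.0]] [-0.05836239  0.          0.          0.          0.        ] [[-0.984, -0.177, 0.019, 561.399], [-0.096, 0.439, -0.893, 120.511], [0.15, -0.881, -0.449, 1559.55], [0.0, 0.0, 0.0, 1.0]]
stand 0.57 [268.  195.1] 237 317 178 227 2122
clamp_knob 0.83 [293.5 200. ] 268 317 195 213 201
clamp_knob 0.64
[... 208 characters left out ...]
6 327 184 197 225
bench_brush 0.61 [268.3 171.7] 247 277 166 183 212
small_pot 0.78 [225.8 252.6] 209 236 241 271 612
top [[485.798698036798, 0.0, 278.72897707774473], [0.0, 485.798698036798, 210.73184026508991], [0.0, 0.0, 1.0]] [0.04293168 0.         0.         0.         0.        ] [[-0.028, -0.999, 0.015, 10.327], [-0.994, 0.026, -0.111, 589.602], [0.11, -0.018, -0.994, 1425.588], [0.0, 0.0, 0.0, 1.0]]
stand 0.87 [304.9 209.2] 267 337 162 253 2358
clamp_knob 0.79 [306.4 231.5] 267 339 204 253 501
jaw 0.55 [301.7 210.6] 295 312 203 220 256
feed_jar 0.65 [170.9 239.1] 156 183 231 252 516
tape_measure 0.58 [372.8 244.3] 361 393 231 257 516
bench_brush 0.94 [391.6 177.3] 368 419 156 185 637
```

```bash
python3 - <<'E'
import cv2
a=cv2.imread("pics/top0.png")[140:290,130:430];cv2.imwrite("pics/topc.png",cv2.resize(a,None,fx=2.66,fy=2.66,interpolation=cv2.INTER_CUBIC))
a=cv2.imread("pics/side0.png")[150:310,190:350];cv2.imwrite("pics/sidec.png",cv2.resize(a,None,fx=3.7,fy=3.7,interpolation=cv2.INTER_CUBIC))
E
```

```text
(no output)
```

View pics/topc.png

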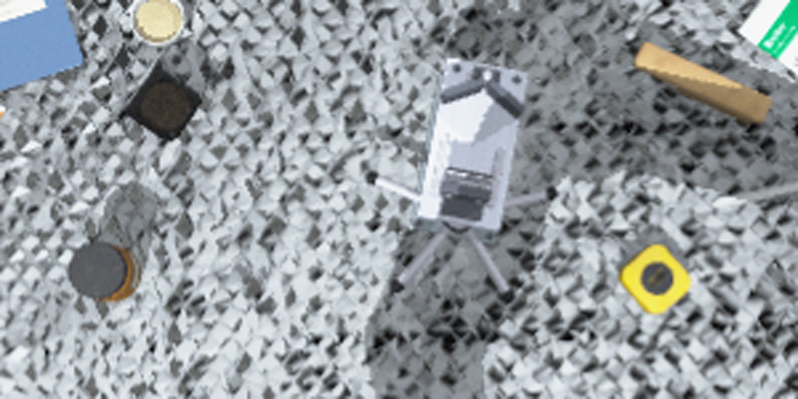

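View pics/sidec.png

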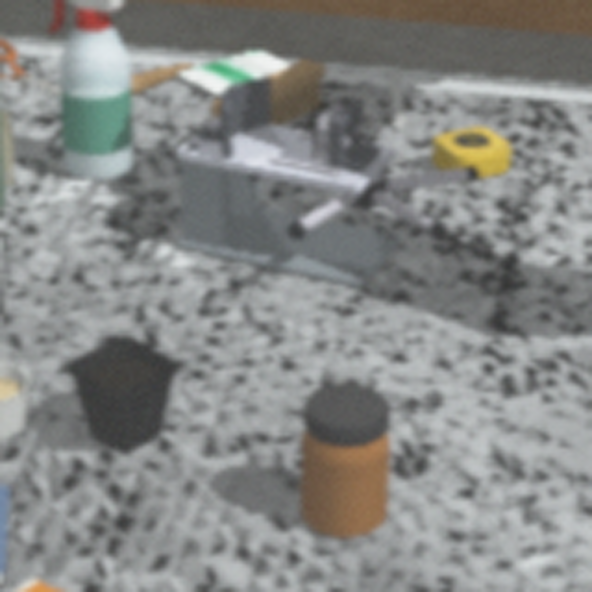

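Top crop: jar lid at (98,270), deck corners at (446,58), (527,68), (497,230) and (418,220), knob balls at (371,177), (398,288), (508,288) and (553,190). Side crop: left ball at (297,230), jar standing upright at about (345,460). I'll fit poses from these.

```bash
cat > h.py <<'E'
import numpy as np,cv2
from bench import arm
from scipy.optimize import least_squares
def proj(p,X):
    T=np.array(p["camera_from_world"]);r,_=cv2.Rodrigues(T[:3,:3].copy())
    return cv2.projectPoints(np.array(X,float).reshape(-1,1,3),r,T[:3,3],np.array(p["K"]),np.array(p["D"],float))[0].reshape(-1,2)
def cyl(x,y,z=0):
    a=np.linspace(0,2*np.pi,48,endpoint=False)
    return np.array([[x+r*np.cos(t),y+r*np.sin(t),z+h] for h,r in((0,32),(79,32),(94,30.5)) for t in a])
def sil(p,X):
    m=np.zeros((420*8,560*8),np.uint8)
    h=cv2.convexHull(np.round((proj(p,X)+.5)*8).astype(np.int32));cv2.fillConvexPoly(m,h,1)
    return cv2.resize(m.astype(np.float32),(560,420),interpolation=cv2.INTER_AREA)
def jarfit(ps,x0,z=0,free=2):
    ms=[(p,arm.trace(p,"feed_jar")[0]) for p in ps]
    def res(v):
        out=[]
        for p,m in ms:
            u=proj(p,cyl(v[0],v[1],z)) ;ys,xs=np.where(m["mask"])
            out+=[u[:,0].min()-xs.min(),u[:,0].max()-xs.max()-1,u[:,1].min()-ys.min(),u[:,1].max()-ys.max()-1]
        return np.array(out)
    s=least_squares(res,x0,loss="soft_l1");return s.x,res(s.x).round(1),[m["conf"] for _,m in ms]
def S(v,X):
    c,s=np.cos(v[2]),np.sin(v[2]);X=np.array(X,float)
    return np.c_[v[0]+c*X[:,0]-s*X[:,1],v[1]+s*X[:,0]+c*X[:,1],X[:,2]]
E
python3 - <<'E'
from h import *
t=arm.get_image("top");s=arm.get_image("side")
print(jarfit([t],[400,300]));print(jarfit([s],[400,300]));print(jarfit([t,s],[400,300]))
ball=lambda d:[103*np.cos(np.radians(d)),103*np.sin(np.radians(d)),74]
X=[[165,45,98],[165,-45,98],[-12,-45,98],[-12,45,98],ball(78),ball(150),ball(222),ball(-66)]
U=np.array([[446,58],[527,68],[497,230],[418,220],[371,177],[398,288],[508,288],[553,190]])/2.66+[130,140]
Us=np.array([[297,230],[473,173]])/3.7+[190,150]; Xs=[ball(78),ball(222)]
f=lambda v:(proj(t,S(v,X))-U).ravel()
r=least_squares(f,[500,0,-.13],loss="soft_l1");print(r.x,r.fun.reshape(-1,2).round(1).tolist())
print((proj(s,S(r.x,Xs))-Us).round(1).tolist())
g=lambda v:np.r_[f(v),(proj(s,S(v,Xs[:1]))-Us[:1]).ravel()]
r=least_squares(g,r.x,loss="soft_l1");print(r.x)
v=r.x
print("nest",S(v,[[80,0,98]]),"push",S(v,[ball(150)]))
for n,p in(("top",t),("side",s)):
    im=p["img"][:,:,::-1].copy();im=cv2.resize(im,None,fx=4,fy=4,interpolation=cv2.INTER_CUBIC)
    D=[[-12,-45,98],[165,-45,98],[165,45,98],[-12,45,98]]
    cv2.polylines(im,[np.int32((proj(p,S(v,D))+.5)*4)],1,(0,255,0),1)
    for d in(150,78,6,-66,222):cv2.circle(im,tuple(int(q) for q in (proj(p,S(v,[ball(d)]))[0]+.5)*4),5,(0,0,255),1)
    c=proj(p,S(v,[[60,0,98]]))[0]*4;x,y=int(c[0]),int(c[1]);cv2.imwrite(f"pics/o{n}.png",im[y-200:y+260,x-250:x+250])
a=cv2.imread("pics/otop.png");b=cv2.imread("pics/oside.png");cv2.imwrite("pics/o.png",cv2.resize(np.hstack([a,b]),(800,368)))
E
```

```text
Traceback (most recent call last):
  File "h.py", line 15, in jarfit
    ms=[(p,arm.trace(p,"feed_jar")[0]) for p in ps]
           ~~~~~~~~~~~~~~~~~~~~~~~^^^
IndexError: list index out of range
```

```bash
cat >> h.py <<'E'
def look(n,name="feed_jar"):
    for _ in range(5):
        p=arm.get_image(n)
        if arm.trace(p,name): break
    return p
E
cat > fit.py <<'E'
from h import *
t=look("top");s=look("side")
print(jarfit([t],[400,300]));print(jarfit([s],[400,300]));print(jarfit([t,s],[400,300]))
ball=lambda d:[103*np.cos(np.radians(d)),103*np.sin(np.radians(d)),74]
X=[[165,45,98],[165,-45,98],[-12,-45,98],[-12,45,98],ball(78),ball(150),ball(222),ball(-66)]
U=np.array([[446,58],[527,68],[497,230],[418,220],[371,177],[398,288],[508,288],[553,190]])/2.66+[130,140]-.5
Us=np.array([[297,230],[473,173]])/3.7+[190,150]-.5; Xs=[ball(78),ball(222)]
f=lambda v:(proj(t,S(v,X))-U).ravel()
r=least_squares(f,[500,0,-.13],loss="soft_l1");print(r.x,r.fun.reshape(-1,2).round(1).tolist())
print((proj(s,S(r.x,Xs))-Us).round(1).tolist())
g=lambda v:np.r_[f(v),(proj(s,S(v,Xs[:1]))-Us[:1]).ravel()]
r=least_squares(g,r.x,loss="soft_l1");print(r.x)
v=r.x
print("nest",S(v,[[80,0,98]]),"push",S(v,[ball(150)]))
for n,p in(("top",t),("side",s)):
    im=p["img"][:,:,::-1].copy();im=cv2.resize(im,None,fx=4,fy=4,interpolation=cv2.INTER_CUBIC)
    D=[[-12,-45,98],[165,-45,98],[165,45,98],[-12,45,98]]
    cv2.polylines(im,[np.int32((proj(p,S(v,D))+.5)*4)],1,(0,255,0),1)
    for d in(150,78,6,-66,222):cv2.circle(im,tuple(int(q) for q in (proj(p,S(v,[ball(d)]))[0]+.5)*4),5,(0,0,255),1)
    c=proj(p,S(v,[[60,0,98]]))[0]*4;x,y=int(c[0]),int(c[1]);cv2.imwrite(f"pics/o{n}.png",im[y-200:y+260,x-250:x+250])
a=cv2.imread("pics/otop.png");b=cv2.imread("pics/oside.png");cv2.imwrite("pics/o.png",cv2.resize(np.hstack([a,b]),(800,368)))
E
python3 fit.py
```

```text
(array([503.83048671, 318.2329588 ]), array([-0.1,  0.1, -0.5,  0.5]), [0.9])
(array([503.55485219, 318.45062773]), array([-0.4,  0.4, -1.2,  0.8]), [0.57])
(array([503.69138942, 318.24630999]), array([-0.1,  0.1, -0.4,  0.5, -0.5,  0.4, -1.3,  0.8]), [0.9, 0.57])
[ 5.56855509e+02 -7.21700833e+01 -2.02358435e-01] [[-0.4, -0.8], [-0.2, 0.8], [1.0, -0.1], [-0.3, -1.9], [0.3, 0.5], [0.2, -0.9], [0.6, 2.1], [-1.2, 0.4]]
[[-0.3, 0.1], [-1.6, -0.1]]
[ 5.56723217e+02 -7.22203894e+01 -2.01638854e-01]
nest [[635.1023909  -88.24240942  98.        ]] push [[479.64400972  -3.89912058  74.        ]]
```

View pics/o.png

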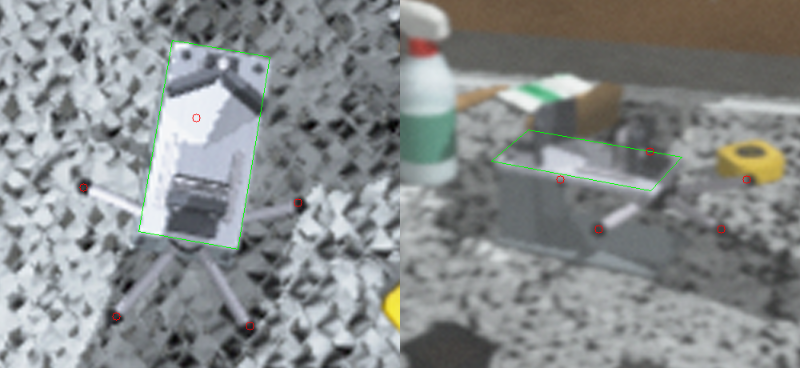

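```bash
python3 -m inch '[[0,0,-0.519,0.325,0.864,0.009,1],[0,0,-0.519,0.325,0.864,0.009,1],[0,0,-0.519,0.325,0.864,0.009,1],[0,0,-0.519,0.325,0.864,0.009,1],[0,0,-0.519,0.325,0.864,0.009,1],[0,0,-0.519,0.325,0.864,0.009,1],[0,0,-0.519,0.325,0.864,0.009,1],[0,0,-0.519,0.325,0.864,0.009,1],[0,0,-0.519,0.325,0.864,0.009,1],[0,0,-0.519,0.325,0.864,0.009,1],[0,0,-0.519,0.325,0.864,0.009,1],[0,0,-0.519,0.325,0.864,0.009,1],[0,0,-0.519,0.325,0.864,0.009,1],[0,0,-0.519,0.325,0.864,0.009,1],[0,0,-0.519,0.325,0.864,0.009,1],[0,0,-0.519,0.325,0.864,0.009,1],[0,0,-0.519,0.325,0.864,0.009,1],[0,0,-0.519,0.325,0.864,0.009,1],[0,0,-0.519,0.325,0.864,0.009,1],[0,0,-0.519,0.325,0.864,0.009,1]]' 30
```

```text
clock: 3.95
ee_pos: [504.2, 316.9, 240.6]
tcp_rot: [-1.57, 0.0, -1.774]
wrist_force: [0.1, -0.3, 0.2]
grip_width: 85.7
```

```bash
python3 -m inch '[[0,0,0,0,0.001,-0.05,1],[0,0,0,0,0.001,-0.1,1],[0,0,0,0,0.001,-0.14,1],[0,0,0,0,0.001,-0.17,1],[0,0,0,0,0.001,-0.19,1],[0,0,0,0,0.001,-0.2,1],[0,0,0,0,0.001,-0.2,1],[0,0,0,0,0.001,-0.2,1]]'; python3 -m inch '[[0,0,0,0,0,0,0.6],[0,0,0,0,0,0,0.5],[0,0,0,0,0,0,0.4],[0,0,0,0,0,0,0.3],[0,0,0,0,0,0,0.3],[0,0,0,0,0,0,0.3],[0,0,0,0,0,0,0.3]]' 30
```

```text
clock: 4.95
ee_pos: [505.3, 319.2, 41.7]
tcp_rot: [-1.569, 0.002, -1.773]
wrist_force: [-0.1, 0.8, 0.2]
grip_width: 85.5
clock: 5.82
ee_pos: [505.0, 318.9, 41.7]
tcp_rot: [-1.569, 0.001, -1.773]
wrist_force: [-1.2, -1.0, 6.6]
grip_width: 60.6
```

```bash
python3 -m inch '[[0,0,0,0,0,0.01,0.3],[0,0,0,0,0,0.03,0.3],[0,0,0,0,0,0.05,0.3],[0,0,0,0,0,0.05,0.3]]' 40; python3 - <<'E'
from h import *
p=look("side")
cv2.imwrite("pics/g.png",cv2.resize(p["img"][150:310,220:380,::-1],None,fx=3.7,fy=3.7,interpolation=cv2.INTER_CUBIC))
E
```

```text
clock: 6.32
ee_pos: [506.4, 319.7, 93.6]
tcp_rot: [-1.566, 0.004, -1.773]
wrist_force: [0.4, 0.7, -2.8]
grip_width: 60.1
```

View pics/g.png

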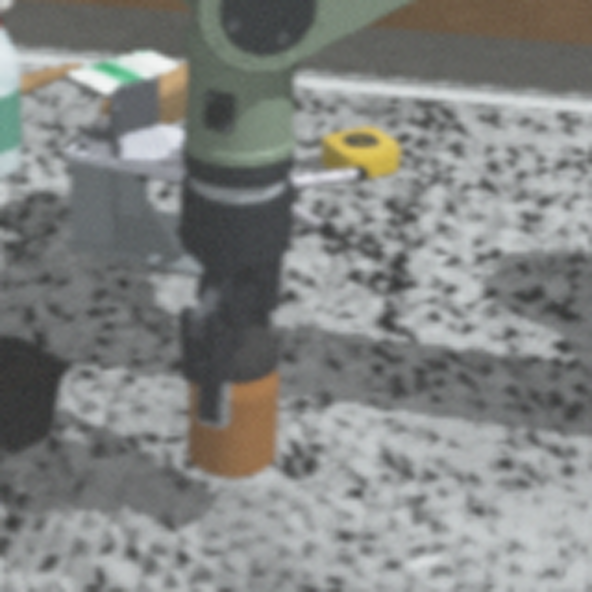

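```bash
python3 -m inch '[[0,0,0,0,0,0.05,0.3],[0,0,0,0,0,0.1,0.3],[0,0,0,0,0,0.133,0.3],[0,0,0,0.013,-0.04,0.133,0.3],[0,0,0,0.029,-0.09,0.133,0.3],[0,0,0,0.045,-0.14,0.133,0.3],[0,0,0,0.061,-0.19,0.133,0.3],[0,0,0,0.077,-0.24,0.133,0.3],[0,0,0,0.093,-0.29,0.133,0.3],[0,0,0,0.109,-0.34,0.133,0.3],[0,0,0,0.122,-0.38,0.133,0.3],[0,0,0,0.13,-0.407,0.133,0.3],[0,0,0,0.13,-0.407,0.133,0.3],[0,0,0,0.13,-0.407,0.133,0.3],[0,0,0,0.13,-0.407,0.133,0.3],[0,0,0,0.13,-0.407,0.133,0.3]]'; python3 - <<'E'
from h import *
p=look("side");q=arm.get_image("top")
r=arm.trace(p,"feed_jar");print(r[0]["conf"] if r else 0)
s=arm.get_state()["ee_pos"];print(s)
a=[]
for g in(p,q):
    im=cv2.resize(g["img"][:,:,::-1],None,fx=4,fy=4,interpolation=cv2.INTER_CUBIC)
    for z in (s[2]-41.7,):
        cv2.polylines(im,[np.int32((proj(g,cyl(s[0]-1,s[1]-.7,z)[:48])+.5)*4)],1,(0,255,0),1)
    c=proj(g,[[635,-88,150]])[0]*4;x,y=int(c[0]),int(c[1]);a.append(im[y-230:y+270,x-200:x+200])
cv2.imwrite("pics/n.png",np.hstack(a))
E
```

```text
clock: 8.43
ee_pos: [633.9, -87.3, 223.3]
tcp_rot: [-1.571, 0.0, -1.772]
wrist_force: [0.1, -0.6, -2.9]
grip_width: 60.1
0.69
[634.12605905 -87.94555179 223.44145711]
```

View pics/n.png

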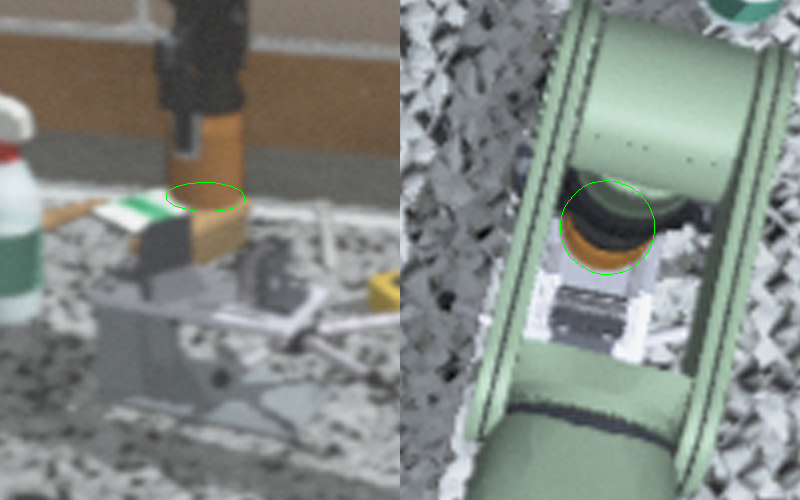

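```bash
python3 -m inch '[[0,0,0,0.001,0,-0.03,0.3],[0,0,0,0.001,0,-0.06,0.3],[0,0,0,0.001,0,-0.075,0.3],[0,0,0,0.001,0,-0.08,0.3],[0,0,0,0.001,0,-0.081,0.3],[0,0,0,0.001,0,-0.081,0.3]]'; python3 -m inch '[[0,0,0,0,0,-0.001,0.3],[0,0,0,0,0,-0.002,0.3],[0,0,0,0,0,-0.002,0.3]]'
```

```text
clock: 9.38
ee_pos: [636.1, -88.7, 143.8]
tcp_rot: [-1.568, -0.0, -1.773]
wrist_force: [1.4, -0.1, -2.1]
grip_width: 59.8
clock: 9.75
ee_pos: [635.1, -88.4, 140.3]
tcp_rot: [-1.571, 0.0, -1.773]
wrist_force: [0.0, 0.6, -1.9]
grip_width: 60.1
```

```bash
python3 -m inch '[[0,0,0,0,0,-0.001,0.3],[0,0,0,0,0,-0.001,0.3]]';python3 -m inch '[[0,0,0,0,0,-0.001,0.3],[0,0,0,0,0,-0.001,0.3]]'
```

```text
clock: 10.0
ee_pos: [635.2, -88.4, 139.9]
tcp_rot: [-1.57, -0.0, -1.773]
wrist_force: [-0.7, -0.5, 0.7]
grip_width: 60.1
clock: 10.25
ee_pos: [635.3, -88.5, 139.9]
tcp_rot: [-1.57, -0.0, -1.773]
wrist_force: [-3.6, -0.3, 6.0]
grip_width: 60.1
```

```bash
python3 -m inch '[[0,0,0,0,0,0.001,0.8],[0,0,0,0,0,0.001,0.9],[0,0,0,0,0,0.001,1],[0,0,0,0,0,0.001,1],[0,0,0,0,0,0.001,1]]'; python3 -m inch '[[0,0,0,0,0,0.01,1],[0,0,0,0,0,0.03,1],[0,0,0,0,0,0.06,1],[0,0,0,0,0,0.1,1],[0,0,0,0,0,0.13,1],[0,0,0,0,0,0.13,1]]'
```

```text
clock: 10.88
ee_pos: [635.1, -88.4, 139.2]
tcp_rot: [-1.571, 0.0, -1.773]
wrist_force: [0.5, -0.1, 0.9]
grip_width: 85.1
clock: 11.62
ee_pos: [637.6, -89.0, 275.4]
tcp_rot: [-1.56, -0.001, -1.773]
wrist_force: [-0.3, 0.1, -0.4]
grip_width: 85.2
```

```bash
python3 -m inch '[[0,0,0.17,-0.02,0.016,0,0],[0,0,0.34,-0.04,0.032,0,0],[0,0,0.52,-0.06,0.047,0,0],[0,0,0.69,-0.08,0.063,0,0],[0,0,0.86,-0.1,0.079,0,0],[0,0,1.048,-0.119,0.094,0,0],[0,0,1.048,-0.119,0.094,0,0],[0,0,1.048,-0.119,0.094,0,0]]'; python3 - <<'E'
from h import *
a=[]
p=look("side");q=look("top")
s=arm.get_state();print(s["ee_pos"],s["tcp_rot"])
for g in(p,q):
    r=arm.trace(g,"feed_jar");print(r and r[0]["conf"], jarfit([g],[635,-88],98) if r else 0)
    im=cv2.resize(g["img"][:,:,::-1],None,fx=4,fy=4,interpolation=cv2.INTER_CUBIC)
    c=proj(g,[[600,-70,100]])[0]*4;x,y=int(c[0]),int(c[1]);a.append(im[y-250:y+250,x-200:x+200])
cv2.imwrite("pics/k.png",np.hstack(a))
E
```

```text
clock: 12.62
ee_pos: [516.4, 5.3, 269.2]
tcp_rot: [-1.571, -0.0, -0.727]
wrist_force: [-0.4, 0.3, 0.5]
grip_width: -0.1
[516.57631006   5.0840345  269.13070506] [-1.57097360e+00  1.96447845e-05 -7.26450019e-01]
0.78 (array([634.74499822, -90.73951926]), array([-0.3,  0.3, -0.4,  0.3]), [0.78])
0.62 (array([637.61792365, -89.42866902]), array([-0.5,  0.5, -1.5,  1.9]), [0.62])
```

View pics/k.png

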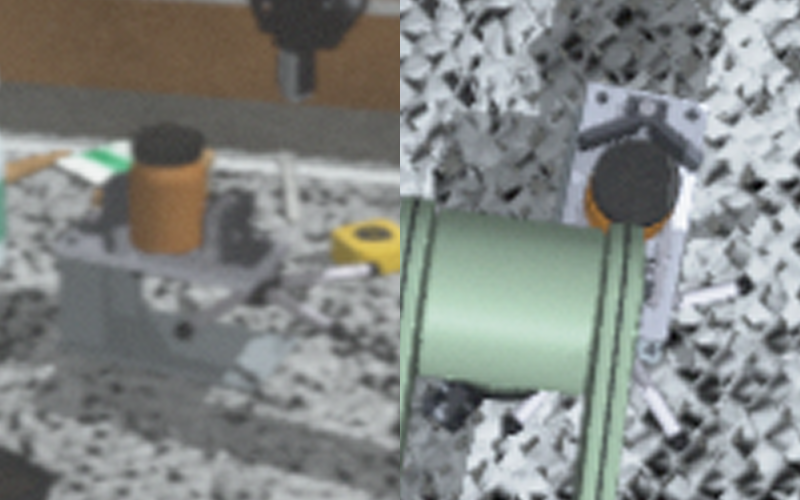

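Jar stands upright between jaw and fence, about 81 mm behind the axis. Descending beside the front-left arm.

```bash
python3 -m inch '[[0,0,0,0,0,-0.05,0],[0,0,0,0,0,-0.1,0],[0,0,0,0,0,-0.14,0],[0,0,0,0,0,-0.17,0],[0,0,0,0,0,-0.195,0],[0,0,0,0,0,-0.207,0],[0,0,0,0,0,-0.207,0],[0,0,0,0,0,-0.207,0]]'; python3 - <<'E'
from h import *
F=[]
for n in("side","top"):
    g=arm.get_image(n)
    im=cv2.resize(g["img"][:,:,::-1],None,fx=4,fy=4,interpolation=cv2.INTER_CUBIC)
    c=proj(g,[[540,-40,90]])[0]*4;x,y=int(c[0]),int(c[1]);F.append(im[y-250:y+250,x-200:x+200])
cv2.imwrite("pics/d.png",np.hstack(F))
E
```

```text
clock: 14.02
ee_pos: [517.3, 5.4, 63.5]
tcp_rot: [-1.57, -0.002, -0.725]
wrist_force: [0.2, -0.1, 0.1]
grip_width: 0.1
```

View pics/d.png

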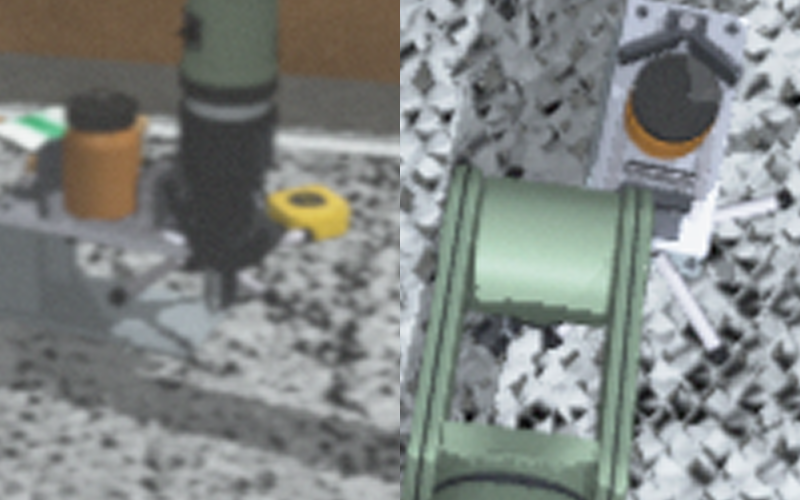

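```bash
cat > tab.py <<'E'
import numpy as np,sys
A=np.array([556.7,-72.2]);a0=2.4164
def P(th,off=-17,r=82):
    a=a0+th;return A+r*np.array([np.cos(a),np.sin(a)])+off*np.array([-np.sin(a),np.cos(a)])
# usage: start_theta start_off  thetas...
t0,o0=map(float,sys.argv[1:3])
for t in map(float,sys.argv[3:]):
    d=(P(t)-P(t0,o0))/1000;print(f"[0,0,{t-t0:.3f},{d[0]:.4f},{d[1]:.4f},0,0],",end="")
E
python3 tab.py 0 -31 0 .05 .1 .15 .2 .25 .3 .35 .4 .45
```

```text
[0,0,0.000,-0.0093,-0.0105,0,0],[0,0,0.050,-0.0126,-0.0131,0,0],[0,0,0.100,-0.0157,-0.0158,0,0],[0,0,0.150,-0.0188,-0.0187,0,0],[0,0,0.200,-0.0216,-0.0218,0,0],[0,0,0.250,-0.0243,-0.0250,0,0],[0,0,0.300,-0.0269,-0.0283,0,0],[0,0,0.350,-0.0293,-0.0317,0,0],[0,0,0.400,-0.0315,-0.0353,0,0],[0,0,0.450,-0.0335,-0.0389,0,0],
```

```bash
python3 -m inch '[[0,0,0,-0.005,-0.006,0,0],[0,0,0,-0.0093,-0.0105,0,0],[0,0,0.05,-0.0126,-0.0131,0,0],[0,0,0.1,-0.0157,-0.0158,0,0],[0,0,0.15,-0.0188,-0.0187,0,0],[0,0,0.2,-0.0216,-0.0218,0,0]]'; python3 -c "
from bench import arm
s=arm.get_state();print(s['wrist_torque'])"; python3 tab.py .2 -17 .25 .3 .35 .4 .45; echo; python3 tab.py .45 -17 .475 .5 .525 .55 .575 .6
```

```text
clock: 14.88
ee_pos: [495.2, -14.9, 62.7]
tcp_rot: [-1.567, -0.001, -0.525]
wrist_force: [3.3, 5.8, -0.9]
grip_width: 0.0
[ 1.00726821 -0.34328118 -0.06030738]
[0,0,0.050,-0.0027,-0.0032,0,0],[0,0,0.100,-0.0053,-0.0065,0,0],[0,0,0.150,-0.0076,-0.0100,0,0],[0,0,0.200,-0.0098,-0.0135,0,0],[0,0,0.250,-0.0119,-0.0172,0,0],
[0,0,0.025,-0.0009,-0.0019,0,0],[0,0,0.050,-0.0018,-0.0038,0,0],[0,0,0.075,-0.0027,-0.0057,0,0],[0,0,0.100,-0.0035,-0.0076,0,0],[0,0,0.125,-0.0042,-0.0096,0,0],[0,0,0.150,-0.0049,-0.0115,0,0],
```

```bash
python3 -m inch '[[0,0,0.05,-0.0027,-0.0032,0,0],[0,0,0.1,-0.0053,-0.0065,0,0],[0,0,0.15,-0.0076,-0.01,0,0],[0,0,0.2,-0.0098,-0.0135,0,0],[0,0,0.25,-0.0119,-0.0172,0,0]]';  python3 -m inch '[[0,0,0.025,-0.0009,-0.0019,0,0],[0,0,0.05,-0.0018,-0.0038,0,0],[0,0,0.075,-0.0027,-0.0057,0,0],[0,0,0.1,-0.0035,-0.0076,0,0]]'; python3 - <<'E'
from h import *
g=look("top");r=arm.trace(g,"feed_jar")
if r: print(jarfit([g],[635,-88],98))
print(arm.get_state()["wrist_force"])
im=cv2.resize(g["img"][:,:,::-1],None,fx=4,fy=4,interpolation=cv2.INTER_CUBIC)
c=proj(g,[[580,-70,90]])[0]*4;x,y=int(c[0]),int(c[1]);cv2.imwrite("pics/t.png",im[y-250:y+250,x-250:x+250])
E
python3 tab.py .55 -17 .575 .6 .625 .65
```

```text
clock: 15.5
ee_pos: [482.4, -31.8, 62.6]
tcp_rot: [-1.567, 0.0, -0.275]
wrist_force: [1.0, 7.1, 1.5]
grip_width: -0.4
clock: 16.0
ee_pos: [478.7, -39.4, 62.6]
tcp_rot: [-1.567, 0.001, -0.175]
wrist_force: [-0.7, 7.3, 2.8]
grip_width: -0.1
(array([636.51200407, -89.38963534]), array([-0.5,  0.5, -1.1,  1.3]), [0.94])
[-0.13943276  5.60053694  2.65401447]
[0,0,0.025,-0.0008,-0.0020,0,0],[0,0,0.050,-0.0015,-0.0039,0,0],[0,0,0.075,-0.0021,-0.0059,0,0],[0,0,0.100,-0.0027,-0.0079,0,0],
```

View pics/t.png

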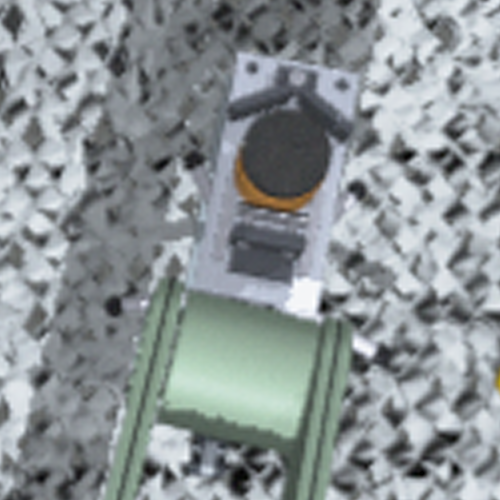

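```bash
cat > w.py <<'E'
from bench import arm
import numpy as np
s=arm.get_state();th=s["tcp_rot"][2]+.725;a=2.4164+th
t=np.array([-np.sin(a),np.cos(a)]);r=np.array([np.cos(a),np.sin(a)])
d=s["ee_pos"][:2]-[556.7,-72.2]
print("push",round(-s["wrist_force"][:2]@t,2),"rad F",round(s["wrist_force"][:2]@r,2),"Mz",round(s["wrist_torque"][2],3),"r,off",(d@r).round(1),(d@t).round(1),"turn",round(np.arctan2(d[1],d[0])+np.arctan(17/82)-2.4164,4)%6.28319)
E
python3 -m inch '[[0,0,0.025,-0.0008,-0.002,0,0],[0,0,0.05,-0.0015,-0.0039,0,0]]' >/dev/null;python3 w.py
python3 -m inch '[[0,0,0.025,-0.0007,-0.002,0,0],[0,0,0.05,-0.0012,-0.004,0,0]]'>/dev/null;python3 w.py
python3 tab.py .65 -17 .675 .7;echo;python3 tab.py .7 -17 .725 .75;echo;python3 tab.py .75 -17 .775 .8;echo; python3 tab.py .8 -17 .825 .85
```

```text
push 6.45 rad F -0.07 Mz -0.024 r,off 82.6 -18.9 turn 0.5795
push 7.0 rad F 1.07 Mz -0.033 r,off 82.6 -18.9 turn 0.6295
[0,0,0.025,-0.0006,-0.0020,0,0],[0,0,0.050,-0.0011,-0.0041,0,0],
[0,0,0.025,-0.0005,-0.0020,0,0],[0,0,0.050,-0.0009,-0.0041,0,0],
[0,0,0.025,-0.0003,-0.0021,0,0],[0,0,0.050,-0.0006,-0.0041,0,0],
[0,0,0.025,-0.0002,-0.0021,0,0],[0,0,0.050,-0.0004,-0.0042,0,0],
```

```bash
python3 -m inch '[[0,0,0.025,-0.0006,-0.002,0,0],[0,0,0.05,-0.0011,-0.0041,0,0]]' >/dev/null;python3 w.py
python3 -m inch '[[0,0,0.025,-0.0005,-0.002,0,0],[0,0,0.05,-0.0009,-0.0041,0,0]]'>/dev/null;python3 w.py
```

```text
push 7.06 rad F 1.4 Mz -0.008 r,off 82.6 -18.9 turn 0.6799
push 6.92 rad F 1.47 Mz -0.057 r,off 82.7 -18.9 turn 0.7295
```

```bash
python3 -m inch '[[0,0,0.025,-0.0003,-0.0021,0,0],[0,0,0.05,-0.0006,-0.0041,0,0]]' >/dev/null;python3 w.py
python3 -m inch '[[0,0,0.025,-0.0002,-0.0021,0,0],[0,0,0.05,-0.0004,-0.0042,0,0]]'>/dev/null;python3 w.py
for i in .85 .9 .95 1.0 1.05 1.1; do python3 tab.py $i -17 $(python3 -c "print($i+.025,$i+.05)");echo;done
```

```text
push 7.29 rad F 0.27 Mz -0.008 r,off 82.7 -19.0 turn 0.7784
push 6.86 rad F -0.06 Mz -0.014 r,off 82.7 -19.0 turn 0.8285
[0,0,0.025,-0.0001,-0.0021,0,0],[0,0,0.050,-0.0002,-0.0042,0,0],
[0,0,0.025,-0.0000,-0.0021,0,0],[0,0,0.050,-0.0000,-0.0042,0,0],
[0,0,0.025,0.0001,-0.0021,0,0],[0,0,0.050,0.0002,-0.0042,0,0],
[0,0,0.025,0.0002,-0.0021,0,0],[0,0,0.050,0.0004,-0.0042,0,0],
[0,0,0.025,0.0003,-0.0021,0,0],[0,0,0.050,0.0006,-0.0041,0,0],
[0,0,0.025,0.0004,-0.0021,0,0],[0,0,0.050,0.0008,-0.0041,0,0],
```

```bash
python3 -m inch '[[0,0,0.025,-0.0001,-0.0021,0,0],[0,0,0.05,-0.0002,-0.0042,0,0]]' >/dev/null;python3 w.py
python3 -m inch '[[0,0,0.025,0,-0.0021,0,0],[0,0,0.05,0,-0.0042,0,0]]'>/dev/null;python3 w.py
```

```text
push 8.03 rad F 1.18 Mz -0.02 r,off 82.7 -19.0 turn 0.8781
push 7.0 rad F 0.22 Mz 0.019 r,off 82.7 -19.1 turn 0.9277
```

```bash
python3 -m inch '[[0,0,0.025,0.0001,-0.0021,0,0],[0,0,0.05,0.0002,-0.0042,0,0]]' >/dev/null;python3 w.py
python3 - <<'E'
from h import *
for _ in range(2):
    g=look("top");print(jarfit([g],[640,-90],98))
E
python3 w.py
```

```text
push 6.84 rad F 0.95 Mz -0.024 r,off 82.6 -19.1 turn 0.9771900000000002
(array([ 679.33004939, -350.31104718]), array([18.1, -2.5,  0.7, -0.8]), [0.63])
(array([646.44364757, -91.18953665]), array([-0. ,  0. , -0.8,  0.9]), [0.88])
push 6.48 rad F 0.6 Mz -0.072 r,off 82.6 -18.8 turn 0.9802900000000001
```

```bash
python3 -m inch '[[0,0,0.0125,0.0001,-0.001,0,0],[0,0,0.025,0.0001,-0.0021,0,0]]' >/dev/null;python3 w.py
python3 -m inch '[[0,0,0.0125,0.0001,-0.001,0,0],[0,0,0.025,0.0001,-0.0021,0,0]]'>/dev/null;python3 w.py
python3 -m inch '[[0,0,0.0125,0.0001,-0.001,0,0],[0,0,0.025,0.0002,-0.0021,0,0]]' >/dev/null;python3 w.py
```

```text
push 6.27 rad F -0.34 Mz -0.042 r,off 82.6 -19.1 turn 1.0018900000000004
push 5.88 rad F -0.22 Mz -0.025 r,off 82.6 -19.1 turn 1.0268899999999999
push 7.64 rad F -0.54 Mz -0.0 r,off 82.6 -19.1 turn 1.0513900000000005
```

```bash
python3 -m inch '[[0,0,0.0125,0.0002,-0.001,0,0],[0,0,0.025,0.0002,-0.0021,0,0]]' >/dev/null;python3 w.py
python3 -m inch '[[0,0,0.0125,0.0002,-0.001,0,0],[0,0,0.025,0.0003,-0.0021,0,0]]' >/dev/null;python3 w.py
```

```text
push 7.0 rad F -0.7 Mz -0.019 r,off 82.6 -19.1 turn 1.0761900000000004
push 6.22 rad F -2.1 Mz -0.023 r,off 82.6 -19.2 turn 1.1005900000000004
```

```bash
python3 -m inch '[[0,0,0.0125,0.0002,-0.001,0,0],[0,0,0.025,0.0004,-0.0021,0,0]]' >/dev/null;python3 w.py
python3 -m inch '[[0,0,0.0125,0.0002,-0.001,0,0],[0,0,0.025,0.0004,-0.002,0,0]]' >/dev/null;python3 w.py
```

```text
push 6.84 rad F -0.83 Mz -0.037 r,off 82.5 -19.1 turn 1.1260900000000005
push 6.91 rad F -1.51 Mz 0.026 r,off 82.5 -19.2 turn 1.1500900000000005
```

```bash
python3 -m inch '[[0,0,0.0125,0.0002,-0.001,0,0],[0,0,0.025,0.0004,-0.002,0,0]]' >/dev/null;python3 w.py
python3 -m inch '[[0,0,0.0125,0.0003,-0.001,0,0],[0,0,0.025,0.0005,-0.002,0,0]]' >/dev/null;python3 w.py
python3 tab.py 1.2 -17 1.225;echo;python3 tab.py 1.25 -17 1.275;echo;python3 tab.py 1.3 -17 1.325
```

```text
push 6.52 rad F -1.74 Mz -0.011 r,off 82.5 -19.3 turn 1.1739899999999999
push 6.92 rad F -2.78 Mz -0.005 r,off 82.5 -19.4 turn 1.19829
[0,0,0.025,0.0006,-0.0020,0,0],
[0,0,0.025,0.0007,-0.0020,0,0],
[0,0,0.025,0.0008,-0.0019,0,0],
```

```bash
python3 -m inch '[[0,0,0.0125,0.0003,-0.001,0,0],[0,0,0.025,0.0006,-0.002,0,0]]' >/dev/null;python3 w.py
python3 - <<'E'
from h import *
g=look("top");print(jarfit([g],[646,-91],98))
im=cv2.resize(g["img"][:,:,::-1],None,fx=4,fy=4,interpolation=cv2.INTER_CUBIC)
c=proj(g,[[580,-70,90]])[0]*4;x,y=int(c[0]),int(c[1]);A=im[y-250:y+250,x-200:x+200]
g=look("side");print(jarfit([g],[646,-91],98))
im=cv2.resize(g["img"][:,:,::-1],None,fx=4,fy=4,interpolation=cv2.INTER_CUBIC)
c=proj(g,[[580,-70,90]])[0]*4;x,y=int(c[0]),int(c[1]);B=im[y-250:y+250,x-200:x+200]
cv2.imwrite("pics/u.png",np.hstack([A,B]))
E
```

```text
push 7.26 rad F -3.08 Mz 0.029 r,off 82.4 -19.5 turn 1.2220900000000006
(array([651.50504694, -91.36790149]), array([-0. ,  0. , -1.6,  2.1]), [0.68])
(array([647.49088274, -87.88366547]), array([-0.3,  0.3, -0.4,  0.3]), [0.67])
```

View pics/u.png

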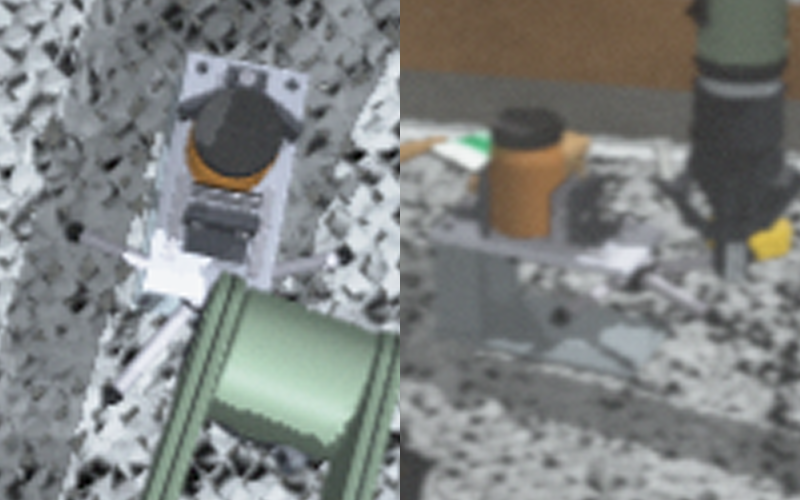

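```bash
python3 -m inch '[[0,0,0.0125,0.0003,-0.001,0,0],[0,0,0.025,0.0006,-0.002,0,0]]' >/dev/null;python3 w.py
python3 -m inch '[[0,0,0.0125,0.0003,-0.001,0,0],[0,0,0.025,0.0007,-0.002,0,0]]' >/dev/null;python3 w.py
```

```text
push 5.96 rad F -3.17 Mz -0.004 r,off 82.4 -19.5 turn 1.2465900000000003
push 7.54 rad F -2.95 Mz 0.053 r,off 82.4 -19.7 turn 1.2689900000000005
```

```bash
python3 -m inch '[[0,0,0.0125,0.0003,-0.001,0,0],[0,0,0.025,0.0007,-0.002,0,0]]' >/dev/null;python3 w.py
python3 -m inch '[[0,0,0.0125,0.0004,-0.001,0,0],[0,0,0.025,0.0008,-0.0019,0,0]]' >/dev/null;python3 w.py
```

```text
push 7.56 rad F -3.28 Mz 0.059 r,off 82.3 -20.0 turn 1.2903900000000004
push 7.78 rad F -3.59 Mz 0.058 r,off 82.3 -20.4 turn 1.3112900000000005
```

```bash
for i in 1 2 3; do python3 -m inch '[[0,0,0,0,0,0,0]]' | grep -E "pos|rot|force"; python3 w.py;done
```

```text
ee_pos: [478.1, -103.9, 62.4]
tcp_rot: [-1.565, -0.001, 0.624]
wrist_force: [-2.1, 8.8, 5.0]
push 8.36 rad F -3.42 Mz 0.03 r,off 82.3 -20.2 turn 1.3124900000000004
ee_pos: [478.1, -103.8, 62.4]
tcp_rot: [-1.565, -0.001, 0.624]
wrist_force: [-2.0, 8.5, 6.7]
push 8.07 rad F -3.41 Mz 0.006 r,off 82.3 -20.3 turn 1.3120900000000004
ee_pos: [478.1, -103.8, 62.4]
tcp_rot: [-1.565, -0.001, 0.624]
wrist_force: [-0.9, 8.9, 5.8]
push 7.7 rad F -4.49 Mz 0.0 r,off 82.3 -20.2 turn 1.31229
```

```bash
python3 -m inch '[[0,0,0.0125,0.0004,-0.001,0,0],[0,0,0.025,0.0008,-0.0019,0,0]]' |grep force;python3 w.py
for i in 1 2 ; do python3 -m inch '[[0,0,0,0,0,0,0]]' | grep -E "force"; python3 w.py;done
```

```text
wrist_force: [-1.3, 9.8, 6.3]
push 8.55 rad F -4.89 Mz 0.013 r,off 82.2 -20.8 turn 1.3314900000000005
wrist_force: [-1.7, 9.7, 6.4]
push 8.72 rad F -4.5 Mz 0.009 r,off 82.3 -20.6 turn 1.33289
wrist_force: [-2.0, 8.8, 5.4]
push 8.24 rad F -3.7 Mz 0.037 r,off 82.3 -20.7 turn 1.3323900000000002
```

```bash
python3 -m inch '[[0,0,0.0125,0.0004,-0.001,0,0],[0,0,0.025,0.0008,-0.0019,0,0]]' |grep force;python3 w.py
for i in 1 2 ; do python3 -m inch '[[0,0,0,0,0,0,0]]' | grep -E "force"; python3 w.py;done
```

```text
wrist_force: [-2.6, 11.5, 7.6]
push 10.58 rad F -5.16 Mz 0.011 r,off 82.2 -21.1 turn 1.3520900000000005
wrist_force: [-1.3, 10.1, 7.4]
push 8.67 rad F -5.25 Mz 0.046 r,off 82.2 -21.0 turn 1.3532900000000003
wrist_force: [-2.3, 10.4, 6.2]
push 9.55 rad F -4.63 Mz 0.073 r,off 82.2 -21.0 turn 1.3529900000000001
```

```bash
python3 -m inch '[[0,0,0.0125,0.0004,-0.001,0,0],[0,0,0.0125,0.0004,-0.001,0,0]]' |grep force;python3 w.py
for i in 1 2 ; do python3 -m inch '[[0,0,0,0,0,0,0]]' | grep -E "force"; python3 w.py;done; python3 tab.py 1.36 -17 1.34 1.3 1.2
```

```text
wrist_force: [-2.2, 11.1, 6.3]
push 9.98 rad F -5.36 Mz 0.028 r,off 82.3 -21.4 turn 1.3622900000000007
wrist_force: [-1.7, 10.4, 6.6]
push 9.09 rad F -5.3 Mz -0.001 r,off 82.3 -21.3 turn 1.36259
wrist_force: [-2.3, 10.6, 8.2]
push 9.67 rad F -4.91 Mz 0.05 r,off 82.3 -21.3 turn 1.3624900000000002
[0,0,-0.020,-0.0007,0.0015,0,0],[0,0,-0.060,-0.0020,0.0046,0,0],[0,0,-0.160,-0.0046,0.0126,0,0],
```

```bash
python3 -m inch '[[0,0,0,-0.003,0.004,0,0],[0,0,0,-0.007,0.009,0,0],[0,0,0,-0.011,0.0145,0,0],[0,0,0,-0.011,0.0145,0,0]]'; python3 -m inch '[[0,0,0,0,0,0.03,0],[0,0,0,0,0,0.08,0],[0,0,0,-0.02,0,0.14,0],[0,0,0,-0.04,0,0.2,0],[0,0,0,-0.07,0,0.2,0],[0,0,0,-0.07,0,0.2,0],[0,0,0,-0.07,0,0.2,0]]'; python3 - <<'E'
from h import *
F=[]
for n in("top","side"):
    g=look(n);print(jarfit([g],[648,-90],98))
    im=cv2.resize(g["img"][:,:,::-1],None,fx=4,fy=4,interpolation=cv2.INTER_CUBIC)
    c=proj(g,[[580,-70,90]])[0]*4;x,y=int(c[0]),int(c[1]);F.append(im[y-250:y+250,x-200:x+200])
cv2.imwrite("pics/z.png",np.hstack(F))
E
```

```text
clock: 24.92
ee_pos: [469.9, -96.5, 62.2]
tcp_rot: [-1.57, 0.0, 0.688]
wrist_force: [-0.2, 0.3, 0.7]
grip_width: -0.2
clock: 25.8
ee_pos: [400.6, -96.8, 261.8]
tcp_rot: [-1.571, -0.0, 0.687]
wrist_force: [1.3, -0.2, 0.5]
grip_width: 0.3
(array([652.06176572, -91.38733799]), array([-0. ,  0. , -0.8,  0.9]), [0.61])
(array([650.5817143 , -94.53529103]), array([ 0.3, -0.3,  0.8, -0.6]), [0.81])
```

View pics/z.png

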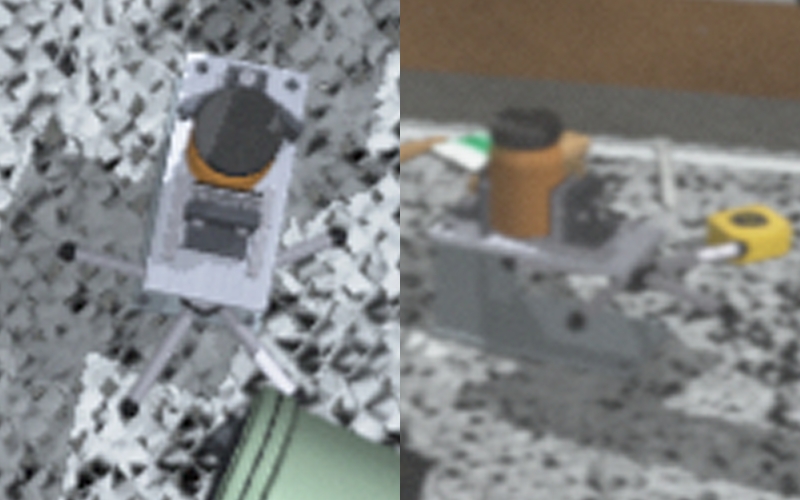

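Jar is upright in the V fence with the jaw against it, and the gripper is clear of everything. Handing in.

```bash
python3 -c "
from bench import arm
s=arm.get_state();print(s['wrist_force'],s['clock']);print(arm.sign_off())"
```

```text
[-0.1491311   0.44624651  0.03493464] 26.1
the job is handed in; nothing more can be done
None
```

I stood the jar on the clamp stand, let go of it, and turned the knob about 1.36 rad with the closed fingers until the jaw held the jar. I then backed the fingers off and lifted clear. I handed the job in at 26.1 s of the 72 s; it reports no verdict.

**Clamping force:** I estimate 14 to 21 N, inside the 10 to 30 N limits. It could not be measured directly.
- **By push:** it rose from about 6.8 N free to 9.6–10 N at about 82 mm radius. That is about 2.6 N at the push point, or roughly 15 N of clamping.
- **By turn:** the knob went about 0.1 rad past where the jar seated, which suggests 18 to 21 N.

**Last checks:** the pictures show the jar upright in the V fence with the jaw against it. It is about 95–97 mm behind the knob's axis and within a few millimetres of the middle line. The wrist force was near zero, and I saw no sign that the other things had moved.

**What disagreed:**
- The free push was above the stated 4 to 5 N, even allowing for the shorter radius. Side friction along the bar also built up, to about 5 N sideways and 6–8 N upwards.
- The two cameras differed by about 3 mm on the jar's position.
- One network report of the jar was plainly wrong, and I ignored it.

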